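Gauge a glass vial in a bench caliper

TASK

Gauge the blue-capped glass vial in the bench caliper: open the sliding jaw, stand the vial upright on the caliper's plate in the middle between the jaws without dropping it, then slide the jaw shut on it until the black pointer of the spring anvil stands in the green band, never letting the pointer reach the red. Leave the vial clamped like that with the pointer in the green, and leave the other two vials where they stand.

Things in the scene. Friction and masses are not known exactly. Their poses are not given: they have to be found in the camera images.
- gauge: Bench caliper bolted to the worktop: grey plate 240 x 92 mm, 12 mm thick, x = -90 to +150 mm. Origin at worktop level on the centre line, below the face of the spring anvil at rest. x axis along the slide, from anvil to sliding jaw (jaw opens to +x), y across, z up. Dark spring housing at x = -78 to -26 mm, 52 mm high, 60 mm wide. Guide strips 5 mm proud of the plate at y = -36 and +36 mm.
- stage (a point): Point on the plate's top (12 mm above the worktop), on the centre line, below the face of the anvil at rest; axes as the caliper. The vial is to stand on the plate between the anvil and the sliding jaw. Both jaw faces are flat steel plates 34 mm wide across the slide, 10 mm thick, their tops 43 mm above the worktop.
- jaw (a joint): Sliding jaw position in m: distance of its face from the face of the anvil at rest; 0 touching, 0.065 fully open. Starts at 0.006 to 0.020, too narrow for the vial. It stays where it is left (friction about 8 N) and can be pushed by either side of its tab; about 13 N while pressing the vial on the anvil.
- tab (a point): Centre of the upright black thumb tab of the sliding jaw, 44 mm above the worktop (top 66 mm); 10 mm thick along the slide, 30 mm wide. It lies 65 mm behind the jaw's face (to caliper +x). Between the jaw plate and the tab is a clear space 50 mm long over the flat carriage, whose top is 23 mm above the worktop; the carriage ends 11 mm past the tab's centre.
- anvil (a joint): How far the spring anvil is pushed back (to caliper -x) in m: 0 at rest, end stop 0.014. Pointer in the green from 0.004 to 0.009, reaches the red at 0.012. Spring force 2 N to start, 3.6 N at 0.004, 5.6 N at 0.009. With the vial clamped, jaw value + anvil value = vial diameter.
- pointer (a point): Middle of the black pointer bar on top of the spring housing, 55 mm above the worktop, at x = -44 mm of the caliper at rest; it moves back (-x) with the anvil over a white field with a green band and, farther back, a red band.
- vial_blue_mid (a point): Centre, half-way up, of the glass sample vial with the BLUE screw cap: standing upright and loose on the worktop, 27 mm diameter (cap 23 mm), 66 mm tall (glass body 58 mm), about 35 g, z axis up. This is the vial to gauge. A tall instrument (front face 0.56 m ahead of the robot base, from 0.04 to 0.21 m left of it, over 0.4 m high) stands between vials and caliper: carry the vial past in front of it.
- vial_black_mid (a point): Centre, half-way up, of the similar vial with the black cap; a bystander, same size.
- vial_white_mid (a point): Centre, half-way up, of the similar vial with the white cap; a bystander, same size.
Mind the look-alikes: they are no part of the job. Leave any orange, turquoise or yellow look-alike of the part that bears vial_blue_mid alone.

How it is judged:
By the outcome, as a careful person would: the job done as asked, in the order asked, and still so for the second after the job is handed in, with the robot touching nothing.
It also fails if it takes over 61 s, if anything falls off the work surface, if the arm or the gripper's body presses on something with over 40 N, if the wrist force passes 120 N, or if a joint passes its speed limit or range.

ROBOT

A 7-joint arm with a two-finger parallel gripper is mounted at the origin on a cart in front of the work surface, level with it; the furniture and walls round the work are solid. World frame = base frame: x ahead of the robot, y to its left, z up, the work surface at z = 0. Lengths are in m, angles in rad, forces in N, time in s.
With the tool pointing down it reaches from about 0.35 to 0.9 m from the base axis. Payload 19.9 kg.
Tool frame: the origin (TCP) lies midway between the tips of the shut fingers; the grasp point (between the pads) lies 19 mm behind it; z points along the fingers, y is the direction in which the jaws open and shut (so a half turn about z gives the same grasp; the last joint's range is limited). The gripper opens to 94 mm and grips with 3 to 60 N. Pads are 16 mm wide; open, the fingers measure 119 mm over their backs; the gripper's body (75 mm by 177 mm) begins 78 mm behind the grasp point.
Start: joints at [1.137, 0.417, -0.01, 1.614, 0.005, 1.111, -0.053], TCP at [0.239, -0.578, 0.205] pointing down, gripper open.
Joint ranges: [-2.81, 2.81], [-0.39, 2.02], [-1.27, 1.25], [0.06, 2.57], [-1.19, 4.33], [0.19, 2], [-2.82, 2.82]. Speed limits (rad/s): [1.89, 1.89, 2.39, 2.39, 3.01, 3.01, 3.01].

INTERFACE

Orientations are given as a unit quaternion [x, y, z, w].
In Python, from rig import robot, viewer gives the robot as it stands. Calls block until the motion is done:
- robot.move_pose(position, orientation): joint-space move of the TCP to a pose.
- robot.move_straight(position, orientation=None, speed=0.15, force_limit=None): straight line of the TCP; orientation=None keeps the orientation; speed is the mean speed in m/s. With force_limit (N) it stops when the force on the tool has changed by that much, and returns True; else False.
- robot.move_j(angles): joint-space move.
- robot.ungrasp() and robot.clamp(newtons=None): open the fingers fully, or close them until they stop; newtons is the grip in N (None keeps the last).
- robot.wait(seconds).
- robot.ik(position, orientation): joint angles nearest the present ones, or None.
- robot.read_state(): the state.
- viewer.capture(name): name is "scene" or "top" or "wrist"; returns the picture (384x512x3 uint8, red, green, blue); there is no depth.
- viewer.camera_params(name): a dict with "mtx" (3x3 intrinsics, pixels), "k1" (the pictures are not rectified: a ray, as slopes to the right and down, at radius r is drawn at 1 + k1 r^2 times it, then the intrinsics apply), "rvec" (rotation vector, rad) and "tvec" (3), from world to camera coordinates, as OpenCV has them. Camera axes: x right, y down, z forward; pixel columns grow to the right and rows downward; lengths in m; the calibration is good to about 2 mm. A picture is of the moment at which its call begins: read the wrist's pose just before it. camera_params takes no time and is no camera call; for the wrist camera it gives the pose at the moment of the call.
A pose or a line that the arm cannot do raises robot.PlanningError and nothing moves.
- robot.sign_off(): hands the job in, once; it reports no verdict.
The state is a dict: "time": time; "joint_positions": joint angles; "qvel": joint speeds; "joint_torque": joint torques, N m; "ee_pos": TCP position; "orientation": TCP orientation; "force": force on the tool from outside, world axes, zero at the start; "wrist_torque": the same for the moment, N m; "opening": opening from 0.0 (shut) to 1.0 (fully open).
Only numpy, scipy, OpenCV 4.12 (cv2) and the standard library are available. Lean on these libraries where they do the work, as an engineer would, in place of code of your own. Each camera call takes 0.05 s, during which the arm holds its last target. There are 200 camera calls.

## Working session

There is one attempt and no reset: what is moved stays moved. The work goes in short steps, each a Python script; the robot and the scene stay as the last script left them, time stands still between calls to the robot, and variables do not carry over. Pictures are saved under pics/ and viewed, about 8 in all and at most 12, crops included, and the job is handed in when it is done.

```bash
mkdir -p pics; cat > h.py <<'E'
import numpy as np, cv2
from rig import robot, viewer
def snap(cam,name,crop=None,scale=1):
    p=viewer.camera_params(cam); im=viewer.capture(cam)
    cv2.imwrite('pics/raw_'+name+'.png',im[:,:,::-1])
    if crop: im=im[crop[1]:crop[3],crop[0]:crop[2]]
    if scale!=1: im=cv2.resize(im,None,fx=scale,fy=scale,interpolation=cv2.INTER_CUBIC)
    cv2.imwrite('pics/'+name+'.png',im[:,:,::-1]); return p
def p2w(p,uv,z):
    K=np.array(p['mtx']);R=cv2.Rodrigues(np.array(p['rvec'],float))[0];t=np.array(p['tvec'],float).ravel()
    d=np.array([(uv[0]-K[0,2])/K[0,0],(uv[1]-K[1,2])/K[1,1]]);s=d.copy()
    for _ in range(20): s=d/(1+p['k1']*(s@s))
    r=R.T@np.array([s[0],s[1],1]);c=-R.T@t
    return c+r*(z-c[2])/r[2]
def w2p(p,X):
    K=np.array(p['mtx']);R=cv2.Rodrigues(np.array(p['rvec'],float))[0];t=np.array(p['tvec'],float).ravel()
    c=R@np.array(X)+t;s=c[:2]/c[2];s=s*(1+p['k1']*(s@s));return K[:2,:2]@s+K[:2,2]
def quat(yaw): # tool down, tool y axis at angle yaw+90deg ; tool x = (cos,sin)
    from scipy.spatial.transform import Rotation as Ro
    c,s=np.cos(yaw),np.sin(yaw)
    return Ro.from_matrix(np.array([[c,s,0],[s,-c,0],[0,0,-1]])).as_quat()
E
python3 - <<'E'
from h import *
p=snap('top','top0');q=snap('scene','sc0')
a=cv2.imread('pics/top0.png');b=cv2.imread('pics/sc0.png');cv2.imwrite('pics/both.png',cv2.resize(np.vstack([a]),None,fx=1.5,fy=1.5))
for n in ('top','scene'):
    c=viewer.camera_params(n);R=cv2.Rodrigues(np.array(c['rvec'],float))[0];print(n,-R.T@np.array(c['tvec']).ravel(),R.round(2).tolist())
s=robot.read_state();print(s['time'],s['orientation'],s['ee_pos'],s['opening'])
E
```

```text
top [0.33004319 0.08604291 1.15301936] [[0.08, -1.0, -0.0], [-0.98, -0.08, -0.2], [0.2, 0.02, -0.98]]
scene [0.09556736 0.66764954 0.7242406 ] [[-0.79, -0.61, 0.02], [-0.43, 0.54, -0.73], [0.44, -0.58, -0.69]]
0.1 [ 9.80871433e-01  1.94655944e-01 -1.65316719e-04 -5.17389632e-04] [ 0.2384961  -0.57734813  0.20490343] 1.0039090803897261
```

View pics/both.png

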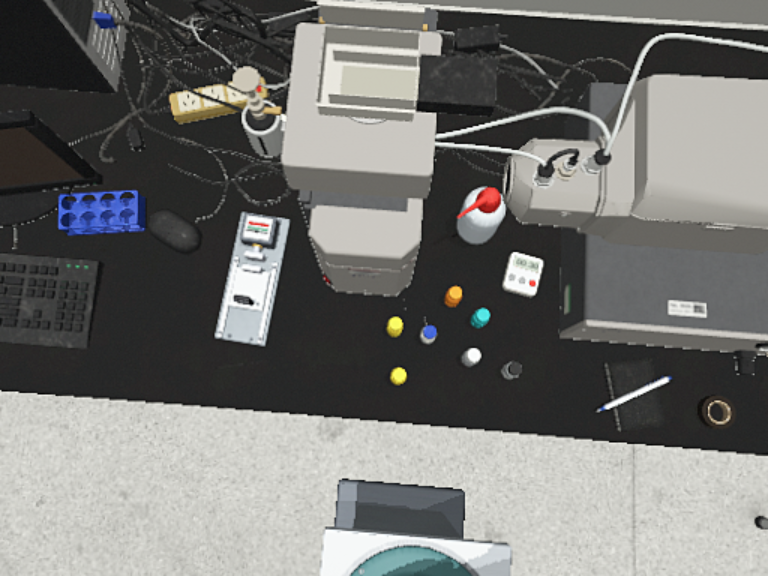

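View pics/sc0.png

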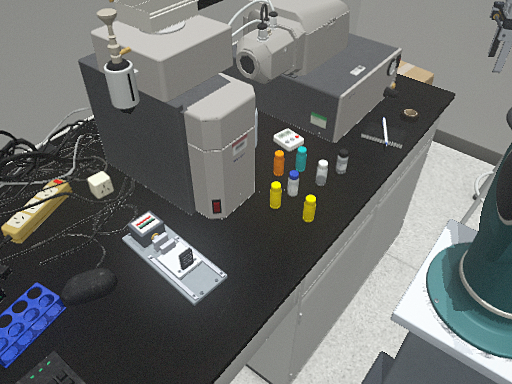

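Top view (full-res = shown/1.5): the blue cap is at about (286,222). Look-alikes are orange (302,197), turquoise (320,211), yellow (263,217) and (265,250), white (315,238) and black (341,246). The caliper is at (143–193, 140–231), with its anvil housing at the far end. I choose the blue one and check it in a crop.

```bash
python3 - <<'E'
import cv2,numpy as np
a=cv2.imread('pics/top0.png')
v=cv2.resize(a[185:260,250:350],None,fx=4,fy=4,interpolation=cv2.INTER_CUBIC)
g=cv2.resize(a[135:235,138:198],None,fx=6,fy=6,interpolation=cv2.INTER_CUBIC)
o=np.zeros((600,760,3),np.uint8);o[:600,:360]=g;o[:300,360:760]=v
s=cv2.imread('pics/sc0.png')[140:230,255:355];o[300:300+300,360:360+333]=cv2.resize(s,(333,300),interpolation=cv2.INTER_CUBIC)
cv2.imwrite('pics/c1.png',o)
E
```

```text
(no output)
```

View pics/c1.png

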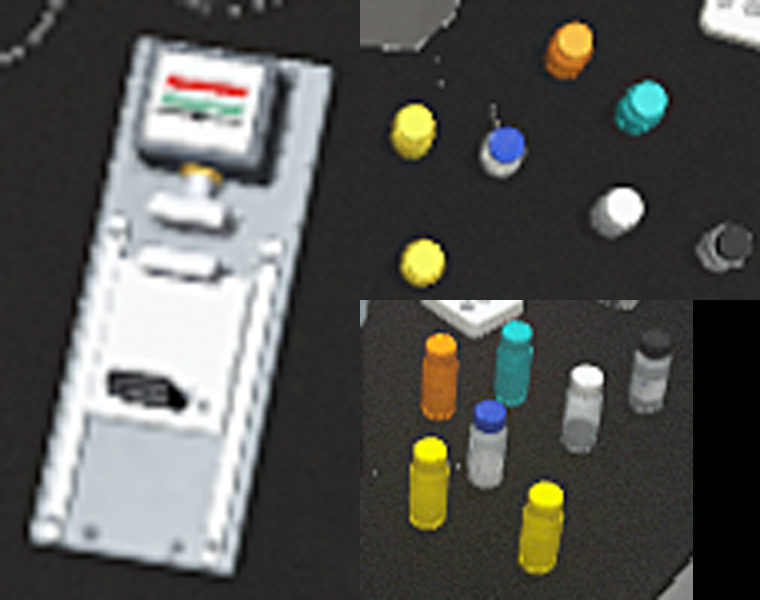

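The crop confirms the choice: the clear vial with the blue cap is at top (286.5,221), and the caliper's corners are clear. Next I compute the poses.

```bash
python3 - <<'E'
from h import *
p=viewer.camera_params('top');s=viewer.camera_params('scene')
f=lambda x,y:((x+.5)/6+138-.5,(y+.5)/6+135-.5)
C=[p2w(p,f(*c),.012)[:2] for c in [(138,40),(332,65),(32,542),(236,575)]]
print(np.round(C,4))
TL,TR,BL,BR=C
print([np.linalg.norm(x).round(4) for x in (TR-TL,BR-BL,BL-TL,BR-TR)])
# fit: caliper x=-90 at top; TL,TR
loc=np.array([[-.09,1],[-.09,-1],[.15,1],[.15,-1]])
d=((BL-TL)+(BR-TR))/2;d/=np.linalg.norm(d);n=np.array([-d[1],d[0]]);o=np.mean(C,0)-d*.03
print('d',d,'yaw',np.arctan2(d[1],d[0]),'origin',o,'TL side',np.dot(TL-o,n))
for nm,c,z in [('blue',(286.4,221),.066),('yel',(265,250.3),.066),('yel2',(263.5,217.3),.066),('white',(316,237),.066),('or',(303.5,195.5),.066),('teal',(322,210),.066),('black',(343.5,245.5),.066)]:
    w=p2w(p,c,z);print(nm,w.round(4),w2p(s,w).round(1))
w=p2w(p,f(160,412),.012);
for nm,c,z in [('jawtop',(182,262),.043),('anviltop',(187,207),.043),('tabtop',(147,382),.066),('pointer',(200,117),.055)]:
    w=p2w(p,f(*c),z)[:2]-o;print(nm,(w@d).round(4),(w@n).round(4))
print('scene tab',w2p(s,[*(o+d*(.075)),.066]))
E
```

```text
[[0.6942 0.3667]
 [0.6895 0.2754]
 [0.4566 0.3848]
 [0.4493 0.2922]]
[np.float64(0.0914), np.float64(0.0928), np.float64(0.2383), np.float64(0.2409)]
d [-0.99734668  0.07279831] yaw 3.068729888036533 origin [0.60232764 0.32761023] TL side -0.04569996372789176
blue [0.4907 0.0056 0.066 ] [294.5 172.2]
yel [0.4118 0.0547 0.066 ] [311.5 198.1]
yel2 [0.4954 0.0648 0.066 ] [278.2 184.5]
white [ 0.456  -0.0719  0.066 ] [324.3 161.8]
or [ 0.5609 -0.0343  0.066 ] [280.3 152.4]
teal [ 0.5267 -0.0838  0.066 ] [302.7 148.2]
black [ 0.4403 -0.142   0.066 ] [344.2 150.5]
jawtop 0.0191 0.0021
anviltop -0.0061 -0.0005
tabtop 0.0787 0.0028
pointer -0.0449 0.0001
scene tab [184.39777572 249.6482349 ]
```

```bash
cat >> h.py <<'E'
O=np.array([.60233,.32761]);D=np.array([-.99735,.0728]);N=np.array([-D[1],D[0]])
def cal(x,y,z): return [*(O+D*x+N*y),z]
QC=quat(np.arctan2(D[1],D[0])-np.pi); QV=quat(np.radians(30))
def st(m=''):
    s=robot.read_state();e=np.array(s['ee_pos']);c=e[:2]-O
    print(m,'t',round(s['time'],2),'ee',e.round(4),'cal',(c@D).round(4),(c@N).round(4),'F',np.round(s['force'],1),'op',round(s['opening'],3));return s
E
python3 - <<'E'
from h import *
robot.move_pose([.39,-.05,.24],QV)
robot.clamp(10)
robot.move_pose([.42,.22,.24],QC)
robot.move_pose(cal(.049,0,.20),QC)
st()
p=snap('wrist','w1')
for x in (-.09,.15):
  for y in (-.046,.046): print(w2p(p,cal(x,y,.012)).round(1))
print(w2p(p,cal(0.079,0,.066)),w2p(p,cal(-.044,0,.055)))
E
```

```text
t 5.53 ee [0.5533 0.3308 0.1998] cal 0.0492 0.0004 F [-0.7  0.2  0.5] op 0.006
[214.4  48.4]
[296.2  48.5]
[220.7 242.3]
[289.3 242.4]
[255.17113085 206.69023214] [255.32739558  89.86145077]
```

View pics/w1.png

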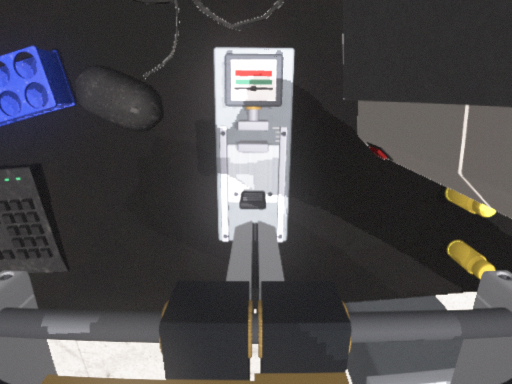

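```bash
python3 - <<'E'
from h import *
a=cv2.imread('pics/raw_w1.png')[45:225,205:305]
cv2.imwrite('pics/w1c.png',cv2.resize(a,None,fx=3.3,fy=3.3,interpolation=cv2.INTER_CUBIC))
p=viewer.camera_params('wrist')
for x in (.069,.079): print(x,w2p(p,cal(x,0,.066)),w2p(p,cal(x,0,.023)))
print(w2p(p,cal(.014,0,.043)),w2p(p,cal(0,0,.043)))
R=cv2.Rodrigues(np.array(p['rvec']))[0];print(-R.T@np.array(p['tvec']).ravel())
E
```

```text
0.069 [254.94573904 198.089745  ] [254.90505463 186.92001209]
0.079 [254.93678976 206.68882955] [254.89742113 194.66438189]
[254.97010163 144.67829139] [254.98274469 132.01146287]
[0.63887695 0.32541227 0.37976515]
```

View pics/w1c.png

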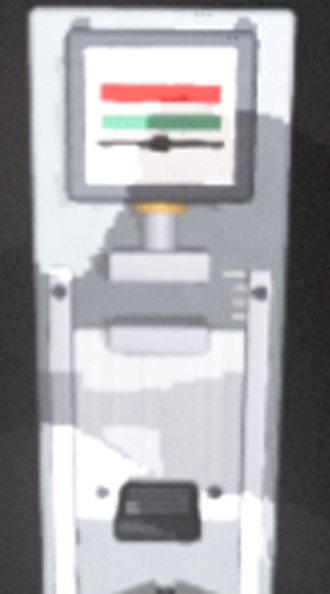

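Wrist view: plate corners are within about 2 px of prediction, with a sideways offset of about 1.5 mm. Jaw ≈ 0.013, with the tab at raw rows 191–209. I apply half the offset, then open the jaw.

```bash
sed -i 's/\.32761/.3286/' h.py; python3 - <<'E'
from h import *
robot.move_straight(cal(.048,0,.035),QC,speed=.2,force_limit=10); st('in')
h=robot.move_straight(cal(.085,0,.035),speed=.03,force_limit=4); st('contact %s'%h)
h=robot.move_straight(cal(.107,0,.035),speed=.06,force_limit=30); st('pushed %s'%h)
robot.move_straight(cal(.103,0,.035),speed=.06)
robot.move_straight(cal(.100,0,.20),speed=.25)
st('up');snap('wrist','w2',(205,45,305,225),3.3)
E
```

```text
in t 6.56 ee [0.555  0.3325 0.0364] cal 0.0475 -0.0004 F [ 0.1  0.2 -0. ] op 0.002
contact True t 7.23 ee [0.5378 0.3331 0.0348] cal 0.0647 0.0002 F [ 0.3  0.2 -0.1] op 0.004
pushed False t 8.09 ee [0.4958 0.3362 0.0349] cal 0.1068 0.0002 F [ 3.  -0.9 -1.4] op 0.007
up t 9.15 ee [0.5021 0.3353 0.1987] cal 0.1004 0.0006 F [ 0.9  0.4 -0.5] op 0.005
```

View pics/raw_w2.png

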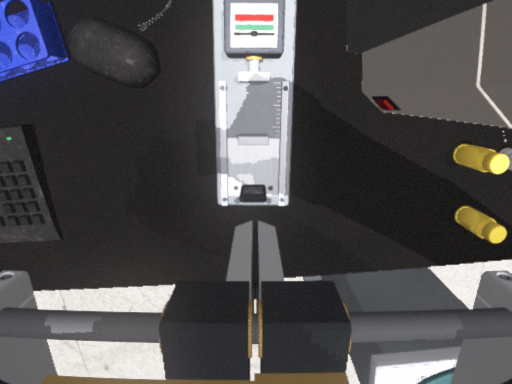

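The jaw is open to about 0.055: jaw plate at (253,137), anvil at (254,78). Next I fetch the vial with the wrist turned half round, so the camera side stays clear of the instrument.

```bash
cat >> h.py <<'E'
QV2=quat(np.radians(210)); QC2=quat(np.arctan2(D[1],D[0]))
E
python3 - <<'E'
from h import *
robot.move_pose([.41,.22,.24],QC)
robot.ungrasp()
robot.move_pose([.40,.0,.24],QV2)
V=[.4907,.0056]
robot.move_pose([*V,.17],QV2); st('above')
p=snap('wrist','w3'); print(w2p(p,[*V,.066]),w2p(p,[*V,.0]))
E
```

```text
above t 15.88 ee [0.4904 0.0055 0.1703] cal 0.0882 0.3304 F [ 0.8  0.1 -0.3] op 1.0
[254.01884138 187.29117368] [254.11714246 171.52674825]
```

View pics/w3.png

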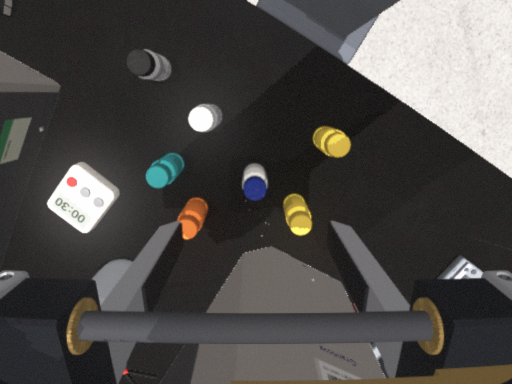

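The blue cap is at (255,187), within 1.5 px of prediction, and the finger lanes clear the yellow (292,200) and orange (195,205) vials. I grasp it.

```bash
python3 - <<'E'
from h import *
V=[.4907,.0056]
h=robot.move_straight([*V,.016],QV2,speed=.15,force_limit=10); st('down %s'%h)
robot.clamp(15); st('grip')
robot.move_straight([*V,.15],speed=.15)
robot.move_straight([.40,.03,.20],speed=.2)
st('lift')
p=snap('scene','s2',(180,80,380,230),4)
robot.move_pose([.42,.24,.20],QC2)
robot.move_straight(cal(.026,0,.15),QC2,speed=.2); st('over')
snap('wrist','w4')
a=cv2.imread('pics/w4.png');b=cv2.imread('pics/raw_s2.png')[80:272,180:436]
cv2.imwrite('pics/w4b.png',np.vstack([a[:, :],cv2.resize(b,(288,216)).copy() if 0 else np.hstack([b,np.zeros((192,256,3),np.uint8)])]))
E
```

```text
down False t 17.11 ee [0.4911 0.0057 0.0166] cal 0.0874 0.3302 F [-0.3  0.1  0.5] op 1.003
grip t 18.15 ee [0.4907 0.0056 0.016 ] cal 0.0878 0.3303 F [ 0.4 -0.4  0.5] op 0.285
lift t 20.4 ee [0.4    0.03   0.1999] cal 0.18 0.3125 F [-0.5  0.7 -0.5] op 0.282
over t 22.38 ee [0.5761 0.3298 0.1505] cal 0.0262 0.0007 F [ 0.1 -0.1 -0.1] op 0.285
```

View pics/w4b.png

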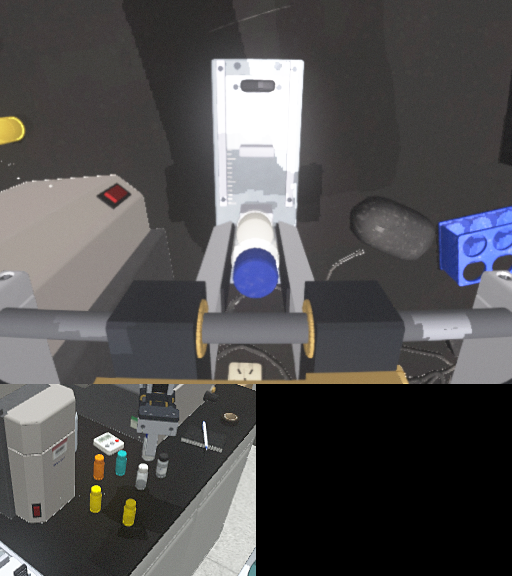

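The vial is held upright, lined up with the plate's centre line (plate centre at about column 257, vial at 256). I lower it gently and release.

```bash
python3 - <<'E'
from h import *
robot.move_straight(cal(.026,0,.036),speed=.12,force_limit=12); st('near')
h=robot.move_straight(cal(.026,0,.0265),speed=.015,force_limit=2.5); st('touch %s'%h)
robot.ungrasp(); st('rel')
robot.move_straight(cal(.026,0,.17),speed=.15)
robot.move_straight(cal(.13,0,.2),speed=.25); st('up')
p=snap('wrist','w5'); snap('scene','s3',(110,195,240,310),4)
for x in (0,.026,.055): print(x,w2p(p,cal(x,0,.043)),w2p(p,cal(x,0,.078)))
a=cv2.imread('pics/raw_w5.png')[0:384,130:390];b=cv2.imread('pics/s3.png')[:384]
cv2.imwrite('pics/w5b.png',np.hstack([a,b]))
E
```

```text
near t 23.53 ee [0.5768 0.3306 0.0368] cal 0.0256 -0.0002 F [0.9 0.1 0.1] op 0.287
touch True t 24.07 ee [0.5764 0.3304 0.0278] cal 0.026 0.0001 F [-0.8 -0.8  7.5] op 0.285
rel t 25.19 ee [0.576  0.3304 0.0275] cal 0.0264 0.0001 F [-0.1 -0.2 -0.4] op 1.002
up t 26.88 ee [0.4723 0.3383 0.1998] cal 0.1304 -0.0002 F [0.9 0.3 0.7] op 0.996
0 [253.5250156  274.15283106] [253.38421018 290.78206097]
0.026 [253.53970262 256.0007982 ] [253.39638853 271.31982754]
0.055 [253.55750476 234.77854153] [253.41154505 248.43345288]
```

View pics/w5b.png

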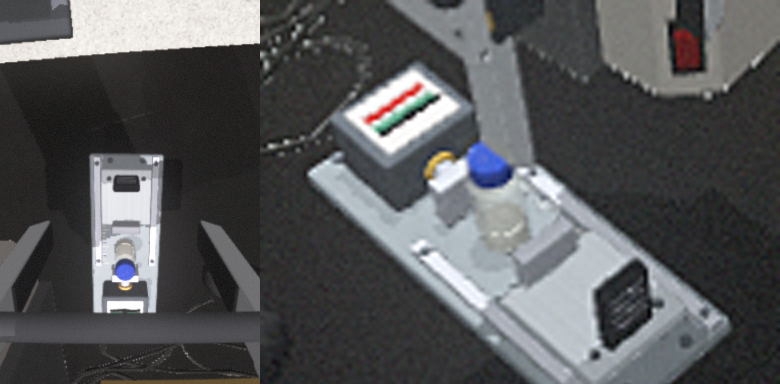

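The vial stands upright between anvil and jaw with the pointer at rest. Next I push the tab from behind, cautiously, aiming first for the anvil at about 4–5 mm.

```bash
python3 - <<'E'
from h import *
robot.move_pose(cal(.150,0,.18),QC)
robot.clamp(10)
robot.move_straight(cal(.150,0,.036),speed=.2,force_limit=10); st('down')
h=robot.move_straight(cal(.12,0,.036),speed=.04,force_limit=4); st('contact %s'%h)
for x in (.108,.106,.104,.102,.1005):
    robot.move_straight(cal(x,0,.036),speed=.03,force_limit=25); st('x')
robot.move_straight(cal(.108,0,.036),speed=.05)
robot.move_straight(cal(.10,0,.20),speed=.25); st('up')
p=snap('wrist','w6',(195,0,315,220),2.7)
E
```

```text
down t 31.95 ee [0.4534 0.3397 0.037 ] cal 0.1494 -0.0002 F [-0.3 -0.2  0.6] op 0.002
contact True t 32.42 ee [0.4681 0.3385 0.0361] cal 0.1346 -0.0001 F [-0.4 -0.2  0.5] op 0.004
x t 33.5 ee [0.4936 0.3366 0.0357] cal 0.109 -0.0 F [-6.  -0.   2.4] op 0.009
x t 33.75 ee [0.4956 0.3364 0.0357] cal 0.107 -0.0001 F [-6.2  0.1  1.7] op 0.008
x t 34.0 ee [0.4975 0.3363 0.0356] cal 0.1051 -0.0 F [-5.6 -0.4  1.9] op 0.002
x t 34.25 ee [0.4992 0.3362 0.0356] cal 0.1034 -0.0 F [-8.8 -1.2  3.7] op 0.007
x t 34.5 ee [0.5006 0.3361 0.0356] cal 0.102 -0.0 F [-10.1  -0.    4.7] op 0.005
up t 35.61 ee [0.502  0.3358 0.1987] cal 0.1006 0.0001 F [ 0.4 -0.7  0.4] op 0.006
```

View pics/w6.png

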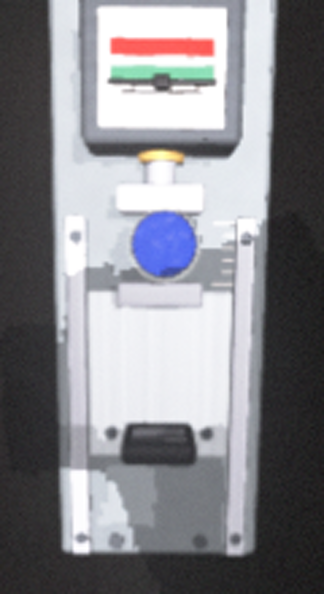

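The vial is clamped and the pointer bar (crop row 81) is just short of the green (rows 65–78), so the anvil is at about 3 mm. About 3.5 mm more is needed, to an actual TCP x of about 0.0985.

```bash
python3 - <<'E'
from h import *
robot.move_straight(cal(.112,0,.19),speed=.25)
robot.move_straight(cal(.112,0,.036),speed=.2,force_limit=10); st('down')
x=.1025
while x>.0950:
    h=robot.move_straight(cal(x,0,.036),speed=.03,force_limit=25)
    s=robot.read_state(); a=(np.array(s['ee_pos'])[:2]-O)@D
    print(round(x,4),a.round(4),np.round(s['force'],1),h)
    if a<=.0988 or h: break
    x-=.0007
robot.wait(.2); st('hold')
robot.move_straight(cal(.110,0,.036),speed=.05)
robot.move_straight(cal(.10,0,.20),speed=.25); st('up')
snap('wrist','w7',(195,0,315,220),2.7)
E
```

```text
down t 36.83 ee [0.4914 0.3369 0.0371] cal 0.1112 -0.0002 F [0.  0.3 0.4] op 0.004
0.1025 0.1022 [-0.3  0.7  0.2] False
0.1018 0.1019 [-2.1  0.3  0.8] False
0.1011 0.1018 [-6.1 -0.   4.2] False
0.1004 0.1015 [-10.8  -0.5   7.9] False
0.0997 0.101 [-10.4  -1.2   8.7] False
0.099 0.1004 [-11.2  -1.4   7.8] False
0.0983 0.0997 [-12.   -0.7   9.9] False
0.0976 0.0991 [-12.5   0.2   8.9] False
0.0969 0.0985 [-13.5  -0.7   9.7] False
hold t 39.49 ee [0.5042 0.3358 0.0358] cal 0.0984 -0.0001 F [-12.5  -0.8   8.8] op 0.004
up t 40.71 ee [0.502  0.3358 0.1987] cal 0.1006 0.0002 F [-0.2  0.9 -0.3] op 0.005
```

View pics/w7.png

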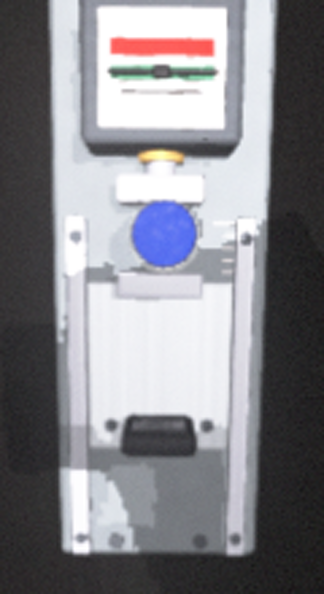

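The pointer (row 71) is in the middle of the green band (65–78), and the vial stands upright between the jaws. The arm is clear, so I hand in.

```bash
python3 -c "
from h import *
st();robot.sign_off()"
```

```text
t 40.76 ee [0.5019 0.3357 0.1984] cal 0.1007 0.0003 F [ 0.3  0.3 -0.8] op 0.007
the job is handed in; nothing more can be done
```

The blue-capped vial is clamped upright in the caliper with the pointer in the middle of the green band. I handed the job in at 40.8 s of the 61 s allowed.

- **Opening and placing:** I opened the jaw to about 55 mm and carried the vial past in front of the instrument. I set it down on the plate between the jaws; it touched down at about 7.5 N, and the next picture showed it upright.
- **Clamping:** The first push left the pointer just short of the green, at about 3 mm. A second push in small steps moved it about 3.5 mm further, to about 6.5 mm, estimated from the arm's position and the picture. In the two wrist pictures the pointer was well short of the red.
- **Last checks:** The last wrist picture shows the pointer mid-green and the vial upright. The arm was about 0.2 m up and touching nothing. The highest tool force I read was about 17 N.
- **Disagreement:** The wrist and top cameras differed by about 2 mm on the caliper's sideways position. I split the difference, and the jaw's contact points agreed with the estimate along the slide to about 2 mm.
- **Not checked:** I did not photograph the black and white vials again after lifting the blue one clear. They looked undisturbed then, and the arm did not go near them afterwards.

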